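# Find the loose mould cover and push it open

## Task

Four identical covers close the pockets of the steel mould; one has been left unblocked. Press on the covers with the fingertips, on one side of their middle line, to find the one that rocks, then push that side down into its pocket until the cover is tipped at least 45 degrees, and leave it standing open. Nothing needs gripping or lifting: leave the cup, the bush and the pin standing where they are.

Things in the scene. Friction and masses are not known exactly. Their poses are not given: they have to be found in the camera images.
- mould: Steel mould half, fixed; place and yaw vary. Origin at the centre of its underside, z up. Clamp plate 320 (x) by 480 (y) by 20 mm; on it a block 257 by 257 mm, its flat top 95 mm above the table, with four square pockets (97 mm wide, 75 mm deep, 118 mm apart centre to centre, 21 mm of steel between and around them), each closed by a cover.
- cover_1_mid (a point): Centre of the top face of cover 1 when closed (-x, +y quarter of the mould), axes as the mould's; does not tip with the cover. All four covers look alike: bright metal squares 94 by 94 by 8 mm, flush with the block's top, pivoted on their middle line, parallel to the mould's y (thin dark line between brass marks).
- cover_2_mid (a point): Centre of the top face of cover 2 when closed (-x, -y quarter of the mould), axes as the mould's; does not tip with the cover. Every cover has two green dots, 28 mm either side of its centre along the mould's x: places to press. A pressed half goes down into its pocket, the other half rises.
- cover_3_mid (a point): Centre of the top face of cover 3 when closed (+x, +y quarter of the mould), axes as the mould's; does not tip with the cover. Three covers, which ones varies, are blocked from beneath and give at most about 1.5 mm at either dot under 9 to 25 N.
- cover_4_mid (a point): Centre of the top face of cover 4 when closed (+x, -y quarter of the mould), axes as the mould's; does not tip with the cover. The one unblocked cover turns under some 4 to 8 N at a dot, either way, and stays at whatever angle it is left; 45 mm of free depth lies below it.
- cover_1 (a joint): Tilt of cover 1 in rad: 0 closed; positive when the half towards the mould's +x is down, negative when the half towards -x is down; stops at +-1.2. A blocked cover stays within about 0.06.
- cover_2 (a joint): Tilt of cover 2 in rad: 0 closed; positive when the half towards the mould's +x is down, negative when the half towards -x is down; stops at +-1.2. A blocked cover stays within about 0.06.
- cover_3 (a joint): Tilt of cover 3 in rad: 0 closed; positive when the half towards the mould's +x is down, negative when the half towards -x is down; stops at +-1.2. A blocked cover stays within about 0.06.
- cover_4 (a joint): Tilt of cover 4 in rad: 0 closed; positive when the half towards the mould's +x is down, negative when the half towards -x is down; stops at +-1.2. A blocked cover stays within about 0.06.
- cup: Bystander: white tapered plastic cup, upside down, 54 mm wide at the foot, 85 mm tall, origin at the centre of its foot, standing loose on the clamp plate beside the block.
- bush: Bystander: brass guide bush (a tube) 42 mm wide, 40 mm tall, origin at the centre of its foot, loose on the clamp plate.
- pin: Bystander: steel pin 28 mm wide, 68 mm tall, origin at the centre of its foot, loose on the clamp plate.

How it is judged (in metres and radians):
On the way:
1. one cover rocks under the fingers ((value of joint any of cover_1, cover_2, cover_3, cover_4 above 0.12 rad or value of joint any of cover_1, cover_2, cover_3, cover_4 below -0.12 rad) and contact force between the fingers and mould above 0.2 N), for 0.05 s.
At the end, for the whole second after the job is handed in: One cover stands open, tipped more than 0.7 rad (40 degrees) either way and at rest; cup, bush and pin are upright (within 0.2 rad) and within 15 mm of where they stood ((value of joint any of cover_1, cover_2, cover_3, cover_4 above 0.7 rad or value of joint any of cover_1, cover_2, cover_3, cover_4 below -0.7 rad) and velocity of joint cover_1 between -0.1 and 0.1 rad/s and velocity of joint cover_2 between -0.1 and 0.1 rad/s and velocity of joint cover_3 between -0.1 and 0.1 rad/s and velocity of joint cover_4 between -0.1 and 0.1 rad/s and distance of each of cup, bush, pin from where it was at the start of the episode below 0.015 m and angle between each of cup, bush, pin's own z axis and vertical below 0.2 rad); the robot touches nothing.
It fails at once if the white cup is lifted, moved by more than 15 mm or knocked over (distance of cup from where it was at the start of the episode above 0.015 m or angle between cup's own z axis and vertical above 0.35 rad).
It fails at once if the brass bush is lifted, moved by more than 15 mm or knocked over (distance of bush from where it was at the start of the episode above 0.015 m or angle between bush's own z axis and vertical above 0.35 rad).
It fails at once if the steel pin is lifted, moved by more than 15 mm or knocked over (distance of pin from where it was at the start of the episode above 0.015 m or angle between pin's own z axis and vertical above 0.35 rad).
It also fails if it takes over 48 s, if anything falls off the work surface, if the arm or the gripper's body presses on something with over 40 N, if the wrist force passes 120 N, or if a joint passes its speed limit or range.

## Robot

A 6-joint arm with a two-finger parallel gripper is mounted at the origin on the work surface. World frame = base frame: x ahead of the robot, y to its left, z up, the work surface at z = 0. Lengths are in mm, angles in rad, forces in N, time in s.
With the tool pointing down it reaches from about 300 to 850 mm from the base axis. Payload 5.4 kg.
Tool frame: the origin (TCP) lies on the centre line of the jaws, within the pads' length; the fingertips stand 19 mm ahead of it and the grasp point (between the pads) is the TCP; x points along the fingers, y is the direction in which the jaws open and shut, and the axes are right-handed (so a half turn about x gives the same grasp; the last joint's range is limited). The gripper opens to 85 mm and grips with 20 to 120 N. Pads are 22 mm wide; open, the fingers measure 114 mm over their backs; the gripper's body (76 mm by 85 mm) begins 54 mm behind the grasp point. The pads swing forward as they close: fully open they stand 13 mm farther back than shut.
Start: joints at [-1.439, 0.158, 1.597, -0, 1.386, -0.21], TCP at [192.706, -541.729, 250.299] pointing down, gripper open.
Joint ranges: [-2.91, 2.91], [-0.94, 2.29], [0.18, 2.7], [-1.29, 4.43], [0.17, 2.64], [-3, 3]. Speed limits (rad/s): [2.57, 2.57, 3.14, 3.14, 3.14, 3.14].

## Interface

Orientations are given as a unit quaternion [w, x, y, z].
In Python, from cell import * gives the robot as it stands. The module is installed in compiled form; this text tells all that it offers. Calls block until the motion is done:
- move_pose(position, orientation): joint-space move of the TCP to a pose.
- line_to(position, v=150, orientation=None, stop_force=None): straight line of the TCP; orientation=None keeps the orientation; v is the mean speed in mm/s. With stop_force (N) it stops when the force on the tool has changed by that much, and returns True; else False.
- movej(angles): joint-space move.
- grip(opening, grip_force=None): opening from 0.0 (shut) to 1.0 (fully open); grip_force is the grip in N (None keeps the last); returns when the fingers have stopped.
- pause(seconds).
- ik(position, orientation): joint angles nearest the present ones, or None.
- read_state(): the state.
- read_camera(name): name is "scene" or "top"; returns a dict with "image" (384x512x3 uint8, blue, green, red), "range_z" (384x512 float32, mm along the optical axis (not along the pixel's ray), 0 where there is no reading), "fx", "fy", "cx", "cy" (pixels), "distortion" ([k1, k2, p1, p2, k3] as OpenCV has them; the pictures are not rectified), "eye" and "rotation" of the camera in the world. Camera axes: x right, y up, looking along -z (the intrinsics and any distortion apply to the point x, -y, -z); pixel columns grow to the right and rows downward; lengths in mm; the calibration is good to about 2 mm. A picture is of the moment at which its call begins.
A pose or a line that the arm cannot do raises IKError and nothing moves.
- sign_off(): hands the job in, once; it reports no verdict.
The state is a dict: "time_s": time; "joints": joint angles; "qvel": joint speeds; "tau": joint torques, N m; "tool_pos": TCP position; "ee_rot": TCP orientation; "ft_force": force on the tool from outside, world axes, zero at the start; "moment": the same for the moment, N m; "gripper_width": opening from 0.0 (shut) to 1.0 (fully open).
Only numpy, scipy, OpenCV 4.12 (cv2) and the standard library are available. Lean on these libraries where they do the work, as an engineer would, in place of code of your own. Each camera call takes 0.05 s, during which the arm holds its last target.

## Working session

There is one attempt and no reset: what is moved stays moved. The work goes in short steps, each a Python script; the robot and the scene stay as the last script left them, time stands still between calls to the robot, and variables do not carry over. Pictures are saved under pics/ and viewed, and the job is handed in when it is done.

```bash
mkdir -p pics
python3 - <<'E'
from cell import *
import cv2,numpy as np,pickle
d={}
for n in("scene","top"):
    c=read_camera(n);d[n]=c;cv2.imwrite(f"pics/{n}0.png",cv2.resize(c["image"],(800,600)));print(n,c["fx"],c["fy"],c["cx"],c["cy"],c["distortion"],c["eye"],c["rotation"])
pickle.dump(d,open("d0.pkl","wb"))
s=read_state();print(s)
E
```

```text
scene 362.4148438123958 362.4148438123958 260.1998019278837 187.28817734737635 [-0.05180819  0.          0.          0.          0.        ] [1030.34796046 -437.83204389  611.22144293] [0.83595896 0.39296185 0.15916874 0.34845217]
top 483.8719529376212 483.8719529376212 266.50434010628004 191.63413347529402 [-0.15100015  0.          0.          0.          0.        ] [409.22169918  43.5758379  955.26541039] [-0.70342838 -0.05212349  0.07070951  0.70531682]
{'time_s': 0.1, 'joints': array([-1.43910916e+00,  1.59029674e-01,  1.59813618e+00, -1.84763797e-05,
        1.38618842e+00, -2.10100571e-01]), 'qvel': array([ 0.0012067 ,  0.0004736 , -0.00345963,  0.00096178,  0.0030695 ,
        0.00156986]), 'tau': array([-3.97082949e-04, -3.96990108e+01, -3.32337606e+01, -3.20658601e-04,
        4.23272970e-03,  3.46669935e-05]), 'tool_pos': array([ 192.62873429, -541.22151964,  249.37584147]), 'ee_rot': array([ 0.11963143,  0.69682398,  0.12087663, -0.69678799]), 'ft_force': array([ 0.04777439, -0.14282655,  0.53646985]), 'moment': array([-0.00107813, -0.04342974, -0.0035759 ]), 'gripper_width': 0.9971468554439064}
```

View pics/scene0.png

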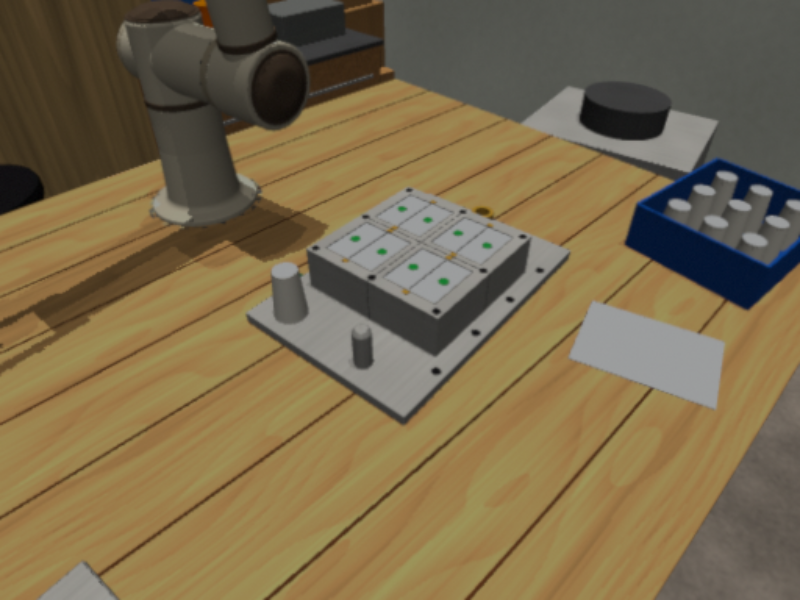

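View pics/top0.png

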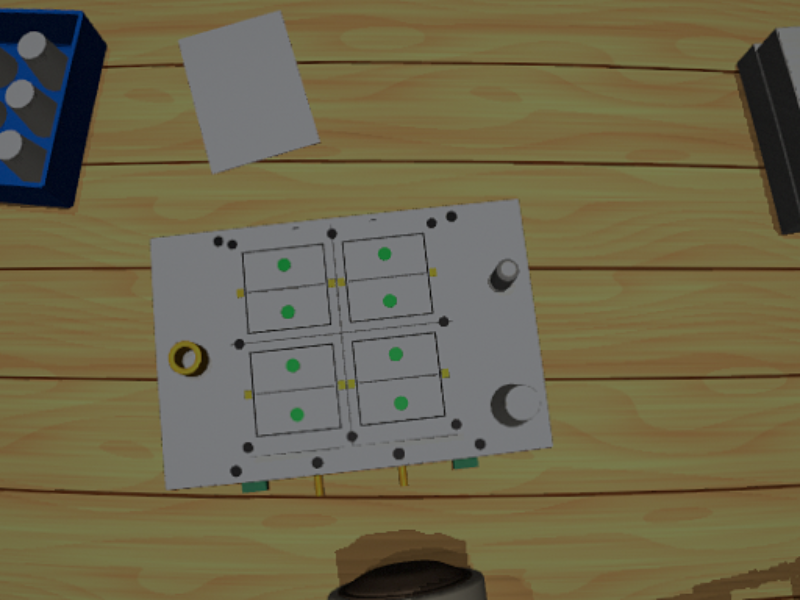

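The top view, with image up = world +x and left = +y, shows eight green dots: (284,265), (288,312), (384,254), (390,301), (293,366), (297,414), (396,354) and (401,403). The bush is at (187,358), the pin at (505,272) and the cup at (517,403). The scene view shows the same dots, the cup at (287,295) and the pin at (362,348). Next I'll triangulate the dots.

```bash
cat > h.py <<'E'
import cv2,numpy as np
from scipy.spatial.transform import Rotation as R
def Rm(c): q=np.asarray(c["rotation"]); return R.from_quat([q[1],q[2],q[3],q[0]]).as_matrix() if q.size==4 else q
def ray(c,uv):
    K=np.array([[c["fx"],0,c["cx"]],[0,c["fy"],c["cy"]],[0,0,1]])
    p=cv2.undistortPoints(np.array(uv,float).reshape(-1,1,2),K,np.array(c["distortion"]))[:,0]
    return np.c_[p[:,0],-p[:,1],-np.ones(len(p))]@Rm(c).T
def dots(c):
    hsv=cv2.cvtColor(c["image"],cv2.COLOR_BGR2HSV)
    m=cv2.inRange(hsv,(50,120,60),(80,255,255))
    n,l,s,ce=cv2.connectedComponentsWithStats(m)
    return [tuple(ce[i]) for i in range(1,n) if s[i,4]>=8]
def plane(c,uv,z):
    r=ray(c,uv); e=np.asarray(c["eye"]); return e+r*((z-e[2])/r[:,2])[:,None]
def tri(c1,u1,c2,u2):
    r1=ray(c1,u1);r2=ray(c2,u2);o=[]
    for a,b in zip(r1,r2):
        a=a/np.linalg.norm(a);b=b/np.linalg.norm(b);e1=np.asarray(c1["eye"]);e2=np.asarray(c2["eye"])
        t=np.linalg.lstsq(np.c_[a,-b],e2-e1,rcond=None)[0]
        p,q=e1+t[0]*a,e2+t[1]*b; o.append(np.r_[(p+q)/2,np.linalg.norm(p-q)])
    return np.array(o)
E
python3 - <<'E'
import pickle;from h import *
np.set_printoptions(suppress=True,precision=1)
d=pickle.load(open("d0.pkl","rb"));t,s=d["top"],d["scene"]
ut=dots(t);us=dots(s);pt=plane(t,ut,95);ps=plane(s,us,95)
print(len(ut),len(us));print(np.c_[np.array(ut)*1.5625,pt]);print(np.c_[np.array(us)*1.5625,ps])
P=[];
A=[i for i in range(len(ut)) if np.linalg.norm(ps-pt[i],axis=1).min()<20]
M=[int(np.linalg.norm(ps-pt[i],axis=1).argmin()) for i in A]
print(tri(t,[ut[i] for i in A],s,[us[j] for j in M]))
for i in A:
  u,v=np.round(ut[i]).astype(int); r=ray(t,[ut[i]])[0]; print(np.asarray(t["eye"])+r*t["range_z"][v,u])
E
```

```text
10 8
[[383.8 253.  615.4  58.3  95. ]
 [283.2 264.3 602.  175.6  95. ]
 [389.  300.3 559.4  52.2  95. ]
 [287.2 311.5 546.3 169.5  95. ]
 [395.  353.5 497.7  45.2  95. ]
 [291.9 364.8 484.8 162.8  95. ]
 [400.2 402.5 442.1  39.4  95. ]
 [296.3 413.9 429.1 156.8  95. ]
 [464.8 462.5 374.3 -33.   95. ]
 [253.4 486.1 348.3 204.1  95. ]]
[[401.6 208.2 427.1 157.8  95. ]
 [427.3 219.3 482.8 163.8  95. ]
 [457.5 232.1 544.  171.   95. ]
 [354.5 237.8 438.9  39.9  95. ]
 [486.1 244.9 599.8 176.1  95. ]
 [381.2 250.6 494.8  46.5  95. ]
 [412.5 265.9 556.8  53.3  95. ]
 [443.  280.7 613.2  59.5  95. ]]
[[614.8  58.1  96.8   0.7]
 [601.3 175.   96.4   1.1]
 [558.7  51.8  96.9   0.9]
 [545.9 169.   96.9   0.4]
 [497.3  44.9  97.1   0.8]
 [484.5 162.4  96.5   0.6]
 [441.5  38.8  96.8   1.5]
 [428.9 156.4  96.5   0.6]]
[615.3  58.3  95.5]
[602.2 175.7  94.3]
[559.3  52.2  95.6]
[546.4 169.5  94.6]
[497.6  45.2  96. ]
[484.6 162.4  97.7]
[442.   39.4  96.3]
[429.1 156.8  94.9]
```

The dots triangulate to 96–97 mm high, against 95 expected. Dot spacing is 56 mm and cover pitch 118 mm, which match the text, and the mould's yaw is about 0.108 rad. I'll shut the fingers and press one dot per cover, starting with the first cover to calibrate the tip height.

```bash
cat >> h.py <<'E'
yaw=0.108
ex=np.array([np.cos(yaw),np.sin(yaw),0]);ey=np.array([-np.sin(yaw),np.cos(yaw),0])
def ori(sg):
    x=np.array([0,0,-1.]);y=sg*ey;z=np.cross(x,y)
    q=R.from_matrix(np.c_[x,y,z]).as_quat();return [q[3],q[0],q[1],q[2]]
E
python3 - <<'E'
from cell import *;from h import *
np.set_printoptions(suppress=True,precision=2)
P=np.array([559.,52,150])
for sg in(1,-1): print(sg,ik(P,ori(sg)))
grip(0.0,20)
q0=read_state()["joints"]
c=[(s,ik(P,ori(s))) for s in(1,-1)];c=[(s,q) for s,q in c if q is not None]
sg=min(c,key=lambda a:abs(a[1][5]))[0];print("use",sg);open("sg","w").write(str(sg))
move_pose([559,52,200],ori(sg))
line_to([559,52,136],v=120)
s=read_state();print(s["time_s"],s["tool_pos"],s["ft_force"])
hit=line_to([559,52,104],v=22,stop_force=12)
s=read_state();print(hit,s["time_s"],s["tool_pos"],s["ft_force"],s["gripper_width"])
E
```

```text
1 [-0.12  0.22  1.73 -0.    1.19 -1.8 ]
-1 [-0.12  0.22  1.73 -0.    1.19  1.34]
use -1
4.0333 [559.5   51.82 136.61] [ 0.75 -0.22  0.22]
True 5.0333 [558.84  52.   113.47] [-1.31  0.71  6.03] 0.002802645165915365
```

```bash
cat > press.py <<'E'
from cell import *;from h import *;import sys
np.set_printoptions(suppress=True,precision=2)
o=ori(int(open("sg").read()))
def press(x,y,dz=9,N=14):
    s=read_state();line_to([s["tool_pos"][0],s["tool_pos"][1],125],v=100)
    line_to([x,y,125],v=200,orientation=o);line_to([x,y,118],v=60);pause(.2)
    f0=read_state()["ft_force"][2]
    hit=line_to([x,y,113.5-dz],v=20,stop_force=N)
    s=read_state();print(hit,s["time_s"],s["tool_pos"],f0,s["ft_force"]);return hit
E
python3 - <<'E'
from press import *
s=read_state()
print(line_to([559,52,105],v=20,stop_force=14));s=read_state();print(s["time_s"],s["tool_pos"],s["ft_force"])
for x,y in[(497.5,45),(484.7,162.6),(546.2,169.2)]:
    if not press(x,y): print("free",x,y);break
E
```

```text
True
5.25 [558.84  52.   113.48] [-1.47  0.23  5.67]
True 6.8583 [497.95  44.96 113.46] 0.05135710816649432 [-1.88 -0.92  7.13]
False 9.1667 [484.92 162.64 104.76] 0.186562252386072 [-0.5  -0.24  5.41]
free 484.7 162.6
```

The third cover pressed (near-left in the top view) gave 9 mm at about 5 N, while the first two stopped dead within 1 mm of the top. I'll push this one further down.

Run:
```python
from press import *
for z in(98,92,87):
    h=line_to([484.7,162.6,z],v=25,stop_force=20);s=read_state();print(h,s["time_s"],s["tool_pos"],s["ft_force"])
    if h:break
c=read_camera("scene");cv2.imwrite("pics/s1.png",cv2.resize(c["image"][80:240,180:400],(800,582),interpolation=cv2.INTER_CUBIC))
```

```text
False 9.575 [485.1  162.64  98.07] [1.5  0.28 2.57]
False 9.9667 [485.05 162.61  92.04] [2.82 0.32 1.71]
False 10.3167 [484.72 162.6   86.85] [ 3.07 -0.18  0.42]
```

View pics/s1.png

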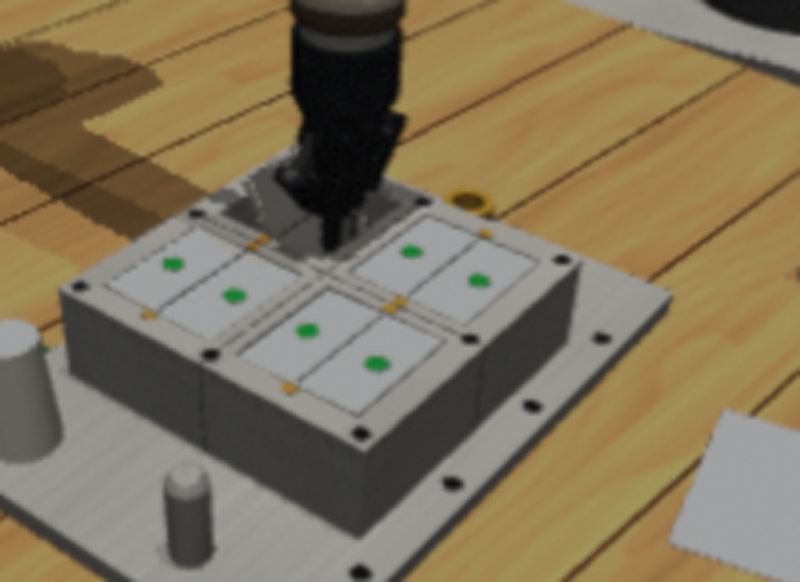

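In this crop the fingers are inside the pocket at about (332,235) and the cover is tipped. The force is now mostly sideways (+3 N in x). I'll ease off towards +x, lift out, clear the view and check the angle.

Run:
```python
from press import *
import pickle
p=np.array([484.7,162.6,87])+3.5*ex
line_to(p,v=30);print(read_state()["ft_force"])
p[2]=230;line_to(p,v=120)
line_to([400,-250,260],v=300)
s=read_state();print(s["time_s"],s["tool_pos"],s["ft_force"])
d={n:read_camera(n) for n in("scene","top")};pickle.dump(d,open("d1.pkl","wb"))
cv2.imwrite("pics/s2.png",cv2.resize(d["scene"]["image"][80:240,180:400],(800,582),interpolation=cv2.INTER_CUBIC))
cv2.imwrite("pics/t2.png",cv2.resize(d["top"]["image"],(800,600)))
# cover profile along mould x from depth (both cams)
mid=np.array([456.9,159.7,95])
for n,c in d.items():
    v,u=np.mgrid[0:384,0:512];uv=np.c_[u.ravel(),v.ravel()].astype(float)
    P=np.asarray(c["eye"])+ray(c,uv)*c["range_z"].ravel()[:,None]
    k=c["range_z"].ravel()>0
    L=(P-mid);X=L@ex;Y=L@ey;Z=P[:,2]
    m=k&(abs(Y)<35)&(abs(X)<46)&(Z>40)&(Z<150)
    b=np.round(X[m]/6)*6
    print(n,[(int(q),int(np.median(Z[m][b==q])),int((b==q).sum())) for q in np.unique(b)])
```

```text
[ 0.55  0.02 -0.63]
13.5333 [ 400.13 -248.98  259.8 ] [-0.3  -0.04 -0.35]
scene [(-24, 132, 16), (-18, 129, 77), (-12, 119, 84), (-6, 108, 87), (0, 98, 82), (6, 88, 79), (12, 78, 79), (18, 68, 51), (24, 67, 1)]
top [(-30, 130, 6), (-24, 132, 144), (-18, 129, 135), (-12, 119, 127), (-6, 109, 120), (0, 99, 117), (6, 89, 114), (12, 79, 110), (18, 69, 105), (24, 58, 98)]
```

View pics/s2.png

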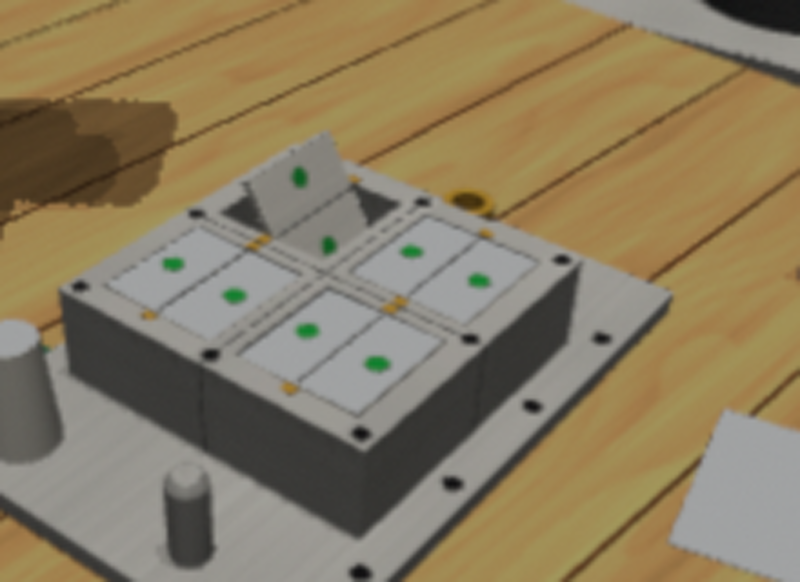

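View pics/t2.png

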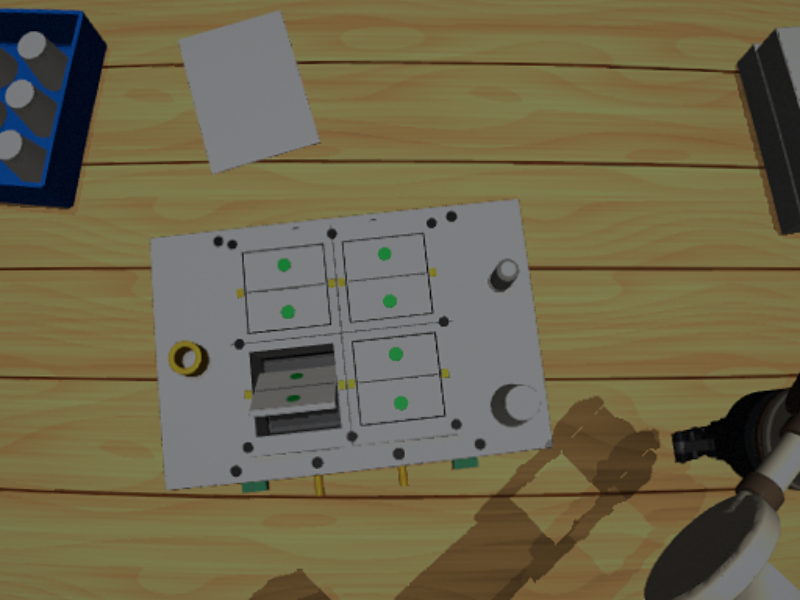

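The cover stands open at about (297,388) in the top view. The depth profile falls 10 mm every 6 mm, so the tilt is about 59°. Bush (187,358), pin (505,272) and cup (517,403) are where they were, and the arm is clear.

Run:
```python
from cell import *
pause(.3);s=read_state();print(s["time_s"],s["ft_force"],abs(s["qvel"]).max());sign_off()
```

```text
13.9333 [ 0.2877264  -0.0434936  -0.20767896] 0.005193090373299488
the job is handed in; nothing more can be done
```

I found the loose cover, tipped it to about 59° and handed the job in at 13.9 s of the 48 s allowed.

- **Finding it:** With the gripper shut, I pressed one dot on each of three covers. The first two stopped within 1 mm of the block's top. The third, near-left in the top view, went down 9 mm at about 5 N. I did not press the fourth, since only one cover is loose.
- **Opening it:** I pushed the side of that cover away from the robot down until the fingertips were about 26 mm below the top, eased them off sideways, and lifted clear.
- **Last checks:** Depth profiles from both cameras agree on the 59° tilt, against the 45° asked for. The cup, bush and pin are at the same pixels as at the start. The arm was clear of everything, at rest with under 0.4 N on the tool.
- **Small disagreement:** Triangulation put the dots at 96–97 mm, against 95 mm in the text, which is within the calibration tolerance. The contact height, about 94.5 mm, agreed with the text.

No check failed.

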